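Lock a filter cartridge into the air sampler's bayonet socket

TASK

Take the filter cartridge (the plug with the flat wing grip and two lugs) from the table and fit it in the bayonet socket of the air sampler: lugs into the slots, push it down against the spring, turn it a quarter turn clockwise (seen from above) and let it spring up into its lock, then let go. Be gentle: never press the cartridge on the sampler with more than 40 N. Leave the dust plug and the other things where they are.

Things in the scene. Friction and masses are not known exactly. Their poses are not given: they have to be found in the camera images.
- cartridge: Loose grey filter cartridge, 90 g, standing upright, 73 mm high. Origin: centre of its underside, z up. Round shank 28 mm across from 0 to 34 mm, foot chamfered; round flange 44 mm across from 34 to 40 mm; above it a flat wing grip. Two steel lugs on the shank along its +x and -x reach 21 mm from the axis; each 8 mm wide (y), 4 to 10 mm above the underside. A half turn makes no difference.
- wing (a point): Centre of the cartridge's wing grip, 56 mm above its underside, axes as the cartridge's. The wing is an upright flat bar 44 mm long (x), 14 mm thick (y), 33 mm high (40 to 73 mm above the underside). Pinch it across y near its top, so that the fingertips stay above the flange.
- sampler: Fixed air sampler: grey housing 125 x 110 x 30 mm with a black clamp ring (74 mm across, top at 41 mm) and in it an upright aluminium bayonet collar 59 mm across. Origin: on the table, on the collar's axis; z up. The housing reaches from x -45 to +81 mm. The collar's height was set by hand and is NOT in this pose: its rim stands 59 to 91 mm above the table; find it by feel or eye.
- socket (a point): On the collar's axis, 30 mm above the table (not the rim), axes as the sampler's. Bore 31 mm across, chamfered; two lug slots 12 mm wide, open to the top, out to 24 mm from the axis, along +x and -x. A sprung seat lies 14 mm below the rim; lugs are in their slots before the underside meets it. More than 40 N between cartridge and sampler is damage.
- spring_seat (a joint): Travel of the sprung seat, in m, down: 0 up, 0.014 hard stop. Spring 3 N plus 1 N per mm. Lugs are free below the lip from 0.0100 to 0.014 (best 0.012, about 15 N); there the cartridge turns clockwise from above only. After 90 degrees (lugs along the sampler's y) they meet stops, under notches 12 mm wide, 4 mm high; the spring lifts them in. Locked: about 0.006.
- dust_plug: Loose grey dust plug without lugs, same shank and flange as the cartridge but a round knob on top (34 mm across, 60 mm high in all). Not wanted; leave it where it stands. Origin: centre of its underside.
- vial1: Bystander: sample vial with a screw cap, 26 mm across, 52 mm high. Origin: centre of its underside.
- parts_tin: Bystander: round white tin, 62 mm across, 20 mm high. Origin: centre of its underside.
- torch: Bystander: black pocket torch lying on the table, 110 x 32 x 32 mm. Origin: centre of its underside.
- snap_cutter: Bystander: yellow snap-off cutter lying on the table, 143 x 19 x 16 mm. Origin: centre of its underside.
- parcel_10: Bystander: small taped parcel, 179 x 79 x 48 mm. Origin: centre of its underside.
There are look-alikes about, which are no part of the job. Leave any red look-alike of the cartridge alone.

How it is judged (in metres and radians):
On the way, in this order (a step that is already met when the one before it is completed fails the run):
1. the cartridge is lifted off the table (height (world z) of cartridge above 0.03 m), for 0.1 s.
2. the cartridge is in the socket and pressed down against the spring until its lugs are below the lip (seat at least 9.5 mm down) (value of joint spring_seat above 0.0095 m and horizontal distance between cartridge and sampler below 0.005 m), for 0.05 s.
At the end, for the whole second after the job is handed in: The cartridge sits upright (within 7 degrees) in the socket, on its axis within 5 mm, its lugs along the sampler's y axis (within 12 degrees) and risen into the notches, so that it alone holds the spring seat 4 to 8 mm down; it is at rest (horizontal distance between cartridge and sampler below 0.005 m and angle between cartridge's own z axis and vertical below 0.12 rad and angle between the x axis of cartridge and the y axis of sampler, either way round below 0.22 rad and value of joint spring_seat between 0.004 and 0.008 m and linear speed of cartridge below 0.02 m/s); the robot touches nothing.
It fails at once if the cartridge is pressed or knocked against the sampler with more than 40 N (contact force between cartridge and sampler above 40 N).
It fails at once if the dust plug or a bystander is moved by more than 30 mm (distance of any of dust_plug, vial1, parts_tin, torch, snap_cutter, parcel_10 from where it was at the start of the episode above 0.03 m).
It also fails if it takes over 56 s, if anything falls off the work surface, if the arm or the gripper's body presses on something with over 40 N, if the wrist force passes 120 N, or if a joint passes its speed limit or range.

ROBOT

A 6-joint arm with a two-finger parallel gripper is mounted at the origin on a cart in front of the work surface, level with it; the furniture and walls round the work are solid. World frame = base frame: x ahead of the robot, y to its left, z up, the work surface at z = 0. Lengths are in mm, angles in degrees, forces in N, time in s.
With the tool pointing down it reaches from about 250 to 775 mm from the base axis. Payload 4 kg.
Tool frame: the origin (TCP) lies between the finger pads; the fingertips stand 19 mm ahead of it and the grasp point (between the pads) is the TCP; z points along the fingers, y is the line along which they close (so a half turn about z gives the same grasp; the last joint's range is limited). The gripper opens to 94 mm and grips with 3 to 60 N. Pads are 16 mm wide; open, the fingers measure 119 mm over their backs; the gripper's body (75 mm by 177 mm) begins 78 mm behind the grasp point.
Start: joints at [71.098, 4.996, 78.535, -0, 96.463, -5.907], TCP at [123.681, 535.93, 224.506] pointing down, gripper open.
Joint ranges: [-177.83, 177.83], [-43.37, 116.18], [15.69, 146.23], [-61.86, 241.86], [9.47, 152.12], [-147.06, 147.06]. Speed limits (degrees/s): [159.86, 159.86, 180, 180, 180, 180].

INTERFACE

Orientations are given as a 3x3 rotation matrix whose columns are the frame's x, y, z axes.
In Python, from plant import ctrl gives the robot as it stands. The module is installed in compiled form; this text tells all that it offers.
- The arm moves only by the shell command python3 -m creep 'ROWS' [OPENING]. ROWS is JSON, a list that holds one entry, the list of rows, each a list of 4 numbers: the shift along the world's x, y, z in units of 15 cm (1.0 is 15 cm), then the turn about the world's z in units of pi/4 rad (1.0 is pi/4 rad). A call has 1 to 5 rows; each row is the pose to reach, as a shift and turn from the pose commanded when the call began; what a row does not reach only later rows make up. A row lasts 1/12 s, in which the tool goes at most 41.7 mm and 7.16 degrees, less where a joint would pass 70% of its speed; a pose out of reach is approached as far as the arm can. A call with a number of a shift or a turn outside -1 to 1 is refused whole. A call with a gripper value outside its range is refused whole. OPENING is the opening, from 0 (shut) to 1 (fully open), set as the call begins (- or left out, the last holds). The fingers move at their own pace and stop on an object; the grip force is fixed at half the most. Time passes only in rows, so rows that repeat a pose let the fingers close. It gives the time, the measured TCP pose, the force, the opening and the grip force at its end, in the units of the state.
- ctrl.get_obs(): the state, without advancing time (a new reading comes with each control period).
- ctrl.read_camera(name): name is "scene" or "top"; returns the picture (400x640x3 uint8, blue, green, red); there is no depth.
- ctrl.camera_info(name): a dict with "fx", "fy", "cx", "cy" (pixels), "k1" (the pictures are not rectified: a ray, as slopes to the right and down, at radius r is drawn at 1 + k1 r^2 times it, then the intrinsics apply), "world_from_camera" (4x4, takes a point from camera to world coordinates). Camera axes: x right, y up, looking along -z (the intrinsics and any distortion apply to the point x, -y, -z); pixel columns grow to the right and rows downward; lengths in mm; the calibration is good to about 2 mm. A picture is of the moment at which its call begins. camera_info takes no time and is no camera call.
- ctrl.close_job(): hands the job in; it is judged then, once.
Trained networks look in the newest picture that a camera, given by its name, has taken for a name from the list of things; names that differ only in an ending like _2 or _b are one class to them, and where a whole thing is asked for, a point or a joint stands for the part that bears it (a point fixed in the world has none). Each returns a list of dicts, best first, with "p" (0 to 1); they miss things now and then, are a little off and sometimes report something else, mostly with a low value. They report only what shows in the picture. A call takes as long as a camera call. They do not tell look-alikes from the thing itself.
- ctrl.boxes_of(camera, target): "point" ([x, y, z] in mm, in world coordinates, good to about 4 mm: the middle of the surface that is visible of it).
- ctrl.trace(camera, target): "pixels" (400x640 bool, what is visible of it).
- ctrl.spot_point(camera, target): "point" ([x, y, z] in mm, in world coordinates, good to about 4 mm: a listed point, or the origin of a listed thing).
The state is a dict: "clock": time; "qpos": joint angles; "qvel": joint speeds; "tau": joint torques, N m; "ee_pos": TCP position; "eef_rot": TCP orientation; "force": force on the tool from outside, world axes, zero at the start; "wrist_torque": the same for the moment, N m; "gripper_width": opening from 0.0 (shut) to 1.0 (fully open); "grasp_force": force on a finger pad.
Only numpy, scipy, OpenCV 4.12 (cv2) and the standard library are available. Lean on these libraries where they do the work, as an engineer would, in place of code of your own. Each camera call takes 0.05 s, during which the arm holds its last target. There are 200 camera calls.

## Working session

There is one attempt and no reset: what is moved stays moved. The work goes in short steps, Python scripts to look and compute and a shell command to move; the robot and the scene stay as the last step left them, time stands still between calls to the robot, and variables do not carry over. Pictures are saved under pics/ and viewed, at most 10 in all, crops included, and the job is handed in when it is done.

```bash
mkdir -p pics; cat > h.py <<'E'
import numpy as np, cv2
from plant import ctrl
def project(cam,P):
    c=ctrl.camera_info(cam);T=np.linalg.inv(np.array(c["world_from_camera"]))
    p=T[:3,:3]@np.array(P,float)+T[:3,3]
    s=np.array([p[0],-p[1]])/-p[2]; s=s*(1+c["k1"]*(s@s))
    return np.array([c["fx"]*s[0]+c["cx"],c["fy"]*s[1]+c["cy"]])
def back(cam,uv,z):
    c=ctrl.camera_info(cam);W=np.array(c["world_from_camera"])
    d=np.array([(uv[0]-c["cx"])/c["fx"],(uv[1]-c["cy"])/c["fy"]]);s=d.copy()
    for _ in range(20): s=d/(1+c["k1"]*(s@s))
    r=W[:3,:3]@np.array([s[0],-s[1],-1]);o=W[:3,3]
    return o+r*(z-o[2])/r[2]
E
python3 - <<'E'
from h import *
for c in("scene","top"):
    cv2.imwrite(f"pics/{c}0.png",ctrl.read_camera(c))
    i=ctrl.camera_info(c);print(c,i["fx"],i["k1"],np.round(np.array(i["world_from_camera"]),2).tolist())
    for t in("cartridge","wing","sampler","socket","dust_plug"):
        print(t,[(round(d["p"],2),np.round(d["point"]).tolist(),np.round(project(c,d["point"])).tolist()) for d in ctrl.spot_point(c,t)])
o=ctrl.get_obs();print(o)
E
```

```text
scene 375.2934844321938 0.025017921018167424 [[0.9, 0.23, -0.37, 133.76], [-0.43, 0.43, -0.79, -847.0], [-0.02, 0.87, 0.48, 559.43], [0.0, 0.0, 0.0, 1.0]]
cartridge [(0.71, [700.0, 139.0, 14.0], [346.0, 174.0]), (0.69, [484.0, 236.0, 3.0], [275.0, 179.0]), (0.48, [365.0, -23.0, 4.0], [266.0, 226.0])]
wing [(0.73, [710.0, 85.0, 22.0], [356.0, 178.0]), (0.67, [485.0, 237.0, 55.0], [274.0, 165.0])]
sampler [(0.75, [537.0, 43.0, 2.0], [314.0, 201.0])]
socket [(0.79, [539.0, 42.0, 27.0], [314.0, 194.0])]
dust_plug [(0.78, [515.0, -203.0, 1.0], [349.0, 247.0])]
top 461.55237117499695 -0.011772068524975064 [[0.01, 0.99, -0.12, 376.69], [-1.0, 0.01, 0.03, -10.18], [0.03, 0.12, 0.99, 1211.49], [0.0, 0.0, 0.0, 1.0]]
cartridge [(0.83, [694.0, 138.0, 13.0], [249.0, 136.0]), (0.8, [481.0, 237.0, -0.0], [209.0, 216.0])]
wing [(0.84, [706.0, 83.0, 29.0], [269.0, 131.0]), (0.6, [483.0, 234.0, 58.0], [205.0, 214.0])]
sampler [(0.8, [537.0, 42.0, -4.0], [284.0, 196.0])]
socket [(0.62, [537.0, 36.0, 29.0], [286.0, 194.0]), (0.25, [340.0, 128.0, 0.0], [249.0, 271.0])]
dust_plug [(0.59, [513.0, -200.0, 4
[... 167 characters left out ...]
       9.64644870e+01, -5.90392712e+00]), 'qvel': array([ 0.06723896, -0.00740765, -0.06355695,  0.0760941 ,  0.06742366,
       -0.11596434]), 'tau': array([-1.27434478e-04, -3.39785099e+01, -3.02416527e+01,  7.18492200e-02,
        2.36742001e-02,  7.21892519e-06]), 'ee_pos': array([123.66593029, 535.93539935, 224.55458363]), 'eef_rot': array([[-9.74384951e-01,  2.24886560e-01,  4.67107588e-05],
       [ 2.24886564e-01,  9.74384939e-01,  1.54441660e-04],
       [-1.07824062e-05,  1.60990252e-04, -9.99999987e-01]]), 'force': array([ 0.00475774,  0.14921383, -0.49386136]), 'wrist_torque': array([-0.01092608, -0.02078749,  0.00591981]), 'grasp_force': 0.0, 'gripper_width': 0.9970036103103819}
```

View pics/scene0.png

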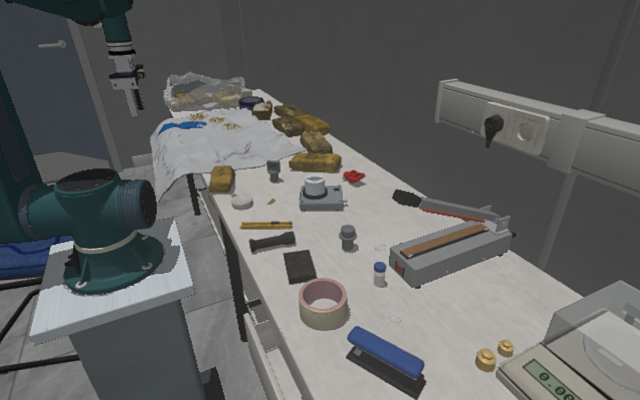

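View pics/top0.png

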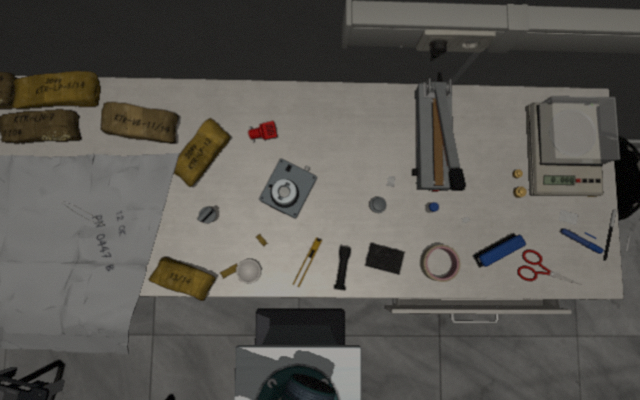

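Scene: the grey winged plug is at scene (274,168) / top (208,214), the sampler at scene (318,190) / top (287,188), and the dust plug at scene (348,237) / top (377,205).
Possible mix-ups for the cartridge: grey winged plug at top (208,214); red look-alike lying at (263,131); dust plug with a round knob at (377,205). I choose (208,214) because it is grey, upright and has a wing. I'll check it in a close crop.

```bash
python3 - <<'E'
from h import *
a=cv2.imread("pics/top0.png");b=cv2.imread("pics/scene0.png")
r=lambda im,u,v,w,h:cv2.resize(im[v:v+h,u:u+w],(400,300),interpolation=cv2.INTER_CUBIC)
cv2.imwrite("pics/crop1.png",np.vstack([np.hstack([r(a,188,199,40,30),r(a,247,152,80,60)]),np.hstack([r(b,254,153,40,30),r(b,288,163,72,54)])]))
for c in("top","scene"):
  for t in("cartridge","sampler"):
    for d in ctrl.trace(c,t):
        m=d["pixels"].astype(np.uint8);ys,xs=np.nonzero(m)
        if not len(xs): continue
        print(c,t,round(d["p"],2),m.sum(),xs.min(),xs.max(),ys.min(),ys.max(),cv2.minAreaRect(np.c_[xs,ys].astype(np.float32)))
E
```

```text
top cartridge 0.73 387 249 276 121 140 ((261.82940673828125, 130.98233032226562), (17.2459716796875, 27.224775314331055), 77.47119140625)
top cartridge 0.57 249 197 215 206 223 ((206.9434051513672, 214.19813537597656), (17.0327091217041, 16.895347595214844), 15.945395469665527)
top sampler 0.98 2104 258 316 159 217 ((287.8470458984375, 185.90216064453125), (43.039649963378906, 53.88998031616211), 27.407575607299805)
scene cartridge 0.7 229 267 280 161 182 ((273.5, 171.5), (21.0, 13.0), 90.0)
scene sampler 0.67 268 374 385 262 287 ((379.5, 274.5), (25.0, 11.0), 90.0)
scene sampler 0.66 1257 300 347 175 210 ((323.5, 192.5), (35.0, 47.0), 90.0)
```

View pics/crop1.png

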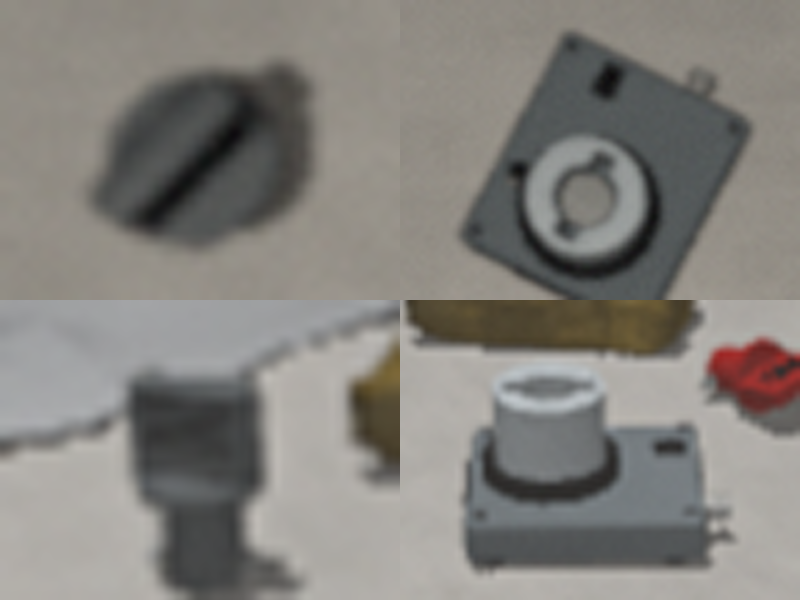

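Crop: the chosen object is grey and upright, with a wing running at about 45° (lower-left to upper-right) over a round flange, so it is the cartridge. The sampler's slots are at about crop (600,162) and (567,228), along the housing's long axis, and the red part lies apart on its side. Next I triangulate the positions.

```bash
cat >> h.py <<'E'
from scipy.optimize import least_squares
def tri(ut,us):
    f=lambda P:np.r_[project("top",P)-ut,project("scene",P)-us]
    s=least_squares(f,[500,100,50]);return s.x,np.abs(s.fun).max()
E
python3 - <<'E'
from h import *
print("rim",tri([284.4,192],[314.8,178.3]))
T=lambda x,y:(247+(x-400)/5,152+y/5)
A=back("top",T(600,162),70);B=back("top",T(567,228),70);print("slots yaw",np.degrees(np.arctan2(*(A-B)[1::-1])))
C=[back("top",T(*p),30) for p in((570,35),(750,125),(462,238))]
x=C[0]-C[2];y=C[0]-C[1];print("x len,yaw",np.linalg.norm(x),np.degrees(np.arctan2(x[1],x[0])),"y",np.linalg.norm(y),np.degrees(np.arctan2(y[1],y[0]))-90)
a=np.radians(-27.5);ex=np.array([np.cos(a),np.sin(a)]);ey=np.array([-ex[1],ex[0]])
print("origin from corners",((C[1]+C[2])/2)[:2]-18*ex, C)
S=lambda x,y:(188+x/10,199+y/10)
print("flange c",back("top",S(197,158),38));a,b=back("top",S(145,222),60),back("top",S(248,118),60);print("wing yaw",np.degrees(np.arctan2(*(b-a)[1::-1])))
for z in(0,40,73):print(z,project("top",[483,236,z]),project("scene",[483,236,z]))
E
```

```text
rim (array([537.82938627,  37.61838219,  80.26572331]), np.float64(0.6671852174648052))
slots yaw -25.285191626588418
x len,yaw 119.7620444564254 -26.456140355579056 y 104.87457646992667 -26.08634796503498
origin from corners [537.56047756  38.58701171] [array([630.19469045,  50.69341216,  30.        ]), array([584.07869825, -43.49784037,  30.        ]), array([522.97464685, 104.04891371,  30.        ])]
flange c [481.44616515 232.88802138  38.        ]
wing yaw -42.97096631270311
0 [209.50270325 215.52235247] [274.71400038 180.26111055]
40 [206.32460722 214.10080751] [273.76911513 169.41230107]
73 [203.53564632 212.85324861] [272.96548036 160.20082824]
```

```bash
python3 -m creep '[[[0.2,-0.15,0,-0.14],[0.4,-0.32,0,-0.28],[0.6,-0.48,0,-0.42],[0.8,-0.66,0,-0.56],[0.96,-0.8,0,-0.667]]]' 1
python3 -m creep '[[[0.2,-0.16,0,0],[0.4,-0.33,0,0],[0.6,-0.5,0,0],[0.8,-0.66,0,0],[0.95,-0.8,0,0]]]'
python3 -m creep '[[[0.16,-0.13,0,0],[0.32,-0.27,-0.1,0],[0.479,-0.409,-0.25,0],[0.479,-0.409,-0.3,0],[0.479,-0.409,-0.3,0]]]'
```

```text
clock: 1.22
ee_pos: [269.2, 414.1, 224.6]
eef_rot: [[-0.727, 0.686, 0.001], [0.686, 0.727, -0.0], [-0.001, 0.0, -1.0]]
force: [-0.6, -0.3, -0.1]
gripper_width: 1.001
grasp_force: 0.0
clock: 1.63
ee_pos: [412.1, 294.0, 224.6]
eef_rot: [[-0.73, 0.683, 0.001], [0.683, 0.73, -0.0], [-0.001, 0.001, -1.0]]
force: [1.4, 0.4, -0.1]
gripper_width: 1.001
grasp_force: 0.0
clock: 2.05
ee_pos: [481.2, 233.0, 176.3]
eef_rot: [[-0.729, 0.684, -0.006], [0.684, 0.729, -0.002], [0.003, -0.005, -1.0]]
force: [-0.6, -0.1, 0.6]
gripper_width: 0.996
grasp_force: 0.0
```

```bash
python3 -m creep '[[[0,0,-0.2,0],[0,0,-0.4,0],[0,0,-0.6,0],[0,0,-0.77,0],[0,0,-0.77,0]]]'
python3 -m creep '[[[0,0,0,0],[0,0,0,0],[0,0,0,0],[0,0,0,0],[0,0,0,0]]]' 0
python3 -m creep '[[[0,0,0,0],[0,0,0,0],[0,0,0,0],[0,0,0,0],[0,0,0,0]]]' 0
```

```text
clock: 2.47
ee_pos: [477.5, 234.5, 59.1]
eef_rot: [[-0.732, 0.681, -0.01], [0.681, 0.732, -0.003], [0.005, -0.009, -1.0]]
force: [-1.3, -0.3, -1.2]
gripper_width: 0.998
grasp_force: 0.0
clock: 2.88
ee_pos: [483.1, 235.1, 66.0]
eef_rot: [[-0.731, 0.682, 0.003], [0.682, 0.731, 0.001], [-0.002, 0.003, -1.0]]
force: [-0.2, 0.4, 0.5]
gripper_width: 0.685
grasp_force: 0.0
clock: 3.3
ee_pos: [482.0, 234.5, 63.9]
eef_rot: [[-0.731, 0.682, -0.0], [0.682, 0.731, -0.0], [0.0, -0.0, -1.0]]
force: [-0.4, 0.6, 0.0]
gripper_width: 0.329
grasp_force: 0.0
```

```bash
python3 -m creep '[[[0,0,0,0],[0,0,0,0],[0,0,0,0],[0,0,0,0],[0,0,0,0]]]' 0
python3 -m creep '[[[0,0,0,0],[0,0,0,0],[0,0,0,0],[0,0,0,0],[0,0,0,0]]]' 0
python3 -m creep '[[[0,0,0.05,0],[0,0,0.2,0],[0,0,0.4,0],[0,0,0.6,0],[0,0,0.7,0]]]'
```

```text
clock: 3.72
ee_pos: [482.0, 234.6, 63.9]
eef_rot: [[-0.731, 0.682, -0.0], [0.682, 0.731, -0.0], [0.0, -0.0, -1.0]]
force: [0.5, 0.5, -0.0]
gripper_width: 0.146
grasp_force: 30.0
clock: 4.13
ee_pos: [481.9, 234.6, 63.9]
eef_rot: [[-0.731, 0.682, -0.0], [0.682, 0.731, 0.0], [0.0, -0.0, -1.0]]
force: [-0.3, 0.5, -0.3]
gripper_width: 0.148
grasp_force: 30.0
clock: 4.55
ee_pos: [483.5, 235.2, 173.9]
eef_rot: [[-0.731, 0.682, 0.006], [0.682, 0.731, 0.002], [-0.003, 0.006, -1.0]]
force: [0.1, -0.1, -0.5]
gripper_width: 0.145
grasp_force: 30.0
```

```bash
python3 -m creep '[[[0.03,-0.15,0,0.1],[0.1,-0.35,0,0.2],[0.16,-0.55,0,0.3],[0.2,-0.75,0,0.371],[0.25,-0.9,0,0.371]]]'
python3 -m creep '[[[0.05,-0.18,0,0],[0.1,-0.32,0,0],[0.123,-0.404,0,0],[0.123,-0.404,0,0],[0.123,-0.404,0,0]]]'
python3 -m creep '[[[0,0,0,0],[0,0,0,0],[0,0,0,0],[0,0,0,0],[0,0,0,0]]]'
python3 - <<'E'
from h import *
a=ctrl.read_camera("top");b=ctrl.read_camera("scene")
r=lambda im,u,v,w,h:cv2.resize(im[v:v+h,u:u+w],(400,600),interpolation=cv2.INTER_CUBIC)
cv2.imwrite("pics/a1.png",a);cv2.imwrite("pics/b1.png",b)
cv2.imwrite("pics/crop2.png",np.hstack([r(a,247,142,60,90),r(b,290,138,50,75)]))
for c in("top","scene"):
  for t in("cartridge","wing","socket"):
    print(c,t,[(round(d["p"],2),np.round(d["point"]).tolist()) for d in ctrl.spot_point(c,t)])
E
```

```text
clock: 4.97
ee_pos: [519.7, 97.5, 169.8]
eef_rot: [[-0.897, 0.442, 0.001], [0.442, 0.897, -0.001], [-0.001, -0.0, -1.0]]
force: [0.6, 0.6, -0.5]
gripper_width: 0.148
grasp_force: 30.0
clock: 5.38
ee_pos: [537.9, 39.1, 169.2]
eef_rot: [[-0.896, 0.444, -0.0], [0.444, 0.896, 0.001], [0.001, 0.001, -1.0]]
force: [-0.4, -0.2, -0.5]
gripper_width: 0.148
grasp_force: 30.0
clock: 5.8
ee_pos: [537.8, 39.7, 169.0]
eef_rot: [[-0.897, 0.442, 0.0], [0.442, 0.897, 0.0], [0.0, 0.0, -1.0]]
force: [-0.2, -1.1, -0.3]
gripper_width: 0.142
grasp_force: 30.0
top cartridge [(0.51, [694.0, 136.0, 16.0])]
top wing [(0.4, [708.0, 83.0, 27.0]), (0.32, [512.0, -201.0, 4.0])]
top socket [(0.9, [539.0, 39.0, 31.0]), (0.52, [508.0, -340.0, 3.0])]
scene cartridge [(0.56, [540.0, 41.0, 100.0])]
scene wing [(0.79, [537.0, 42.0, 160.0]), (0.63, [708.0, 85.0, 26.0]), (0.2, [352.0, -106.0, 2.0])]
scene socket [(0.93, [539.0, 46.0, 26.0])]
```

View pics/crop2.png

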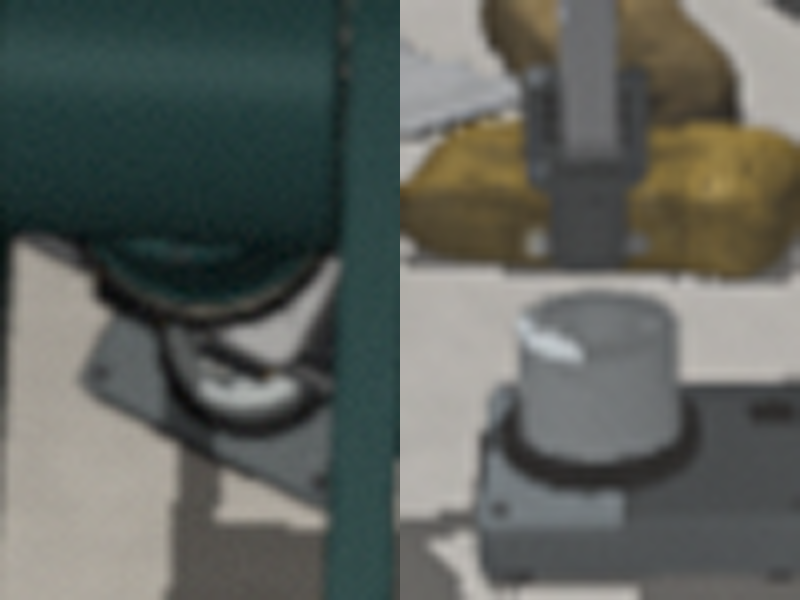

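```bash
python3 - <<'E'
from h import *
for P in([538,39,105],[538,39,112],[538,39,80],[538,39,41],[541,39,80],[538,42,80],[538,39,83]):print(P,project("scene",P),project("top",P))
for a in(-26.3,):
  e=21*np.array([np.cos(np.radians(a)),np.sin(np.radians(a))])
  for s in(1,-1):print(project("scene",[538+s*e[0],39+s*e[1],112]))
E
```

```text
[538, 39, 105] [313.74746965 170.43266614] [283.63755425 189.93642651]
[538, 39, 112] [313.68018487 168.20005762] [283.51569762 189.51431691]
[538, 39, 80] [313.98427308 178.29138911] [284.06065495 191.40202253]
[538, 39, 41] [314.34314269 190.20475485] [284.68518775 193.5653146 ]
[541, 39, 80] [314.92197369 178.07296127] [284.08297573 190.20065395]
[538, 42, 80] [313.54177008 177.88747455] [282.84453464 191.38541781]
[538, 39, 83] [313.95614123 177.35768544] [284.01085603 191.22952348]
[321.05473006 168.07752349]
[306.31127023 168.32195896]
```

```bash
python3 - <<'E'
from h import *
a=cv2.imread("pics/top0.png");b=cv2.imread("pics/scene0.png");b1=cv2.imread("pics/b1.png")
# model fit: template match of bright annulus (rim r 15.5..29.5) rendered at hypothesised pose, supersampled
g=cv2.GaussianBlur(cv2.cvtColor(a,cv2.COLOR_BGR2GRAY),(0,0),.5).astype(float)
m=(cv2.resize(a[165:220,258:312],None,fx=8,fy=8,interpolation=cv2.INTER_CUBIC))
gr=cv2.cvtColor(m,cv2.COLOR_BGR2GRAY);_,t=cv2.threshold(gr,0,255,cv2.THRESH_OTSU);
cs,h=cv2.findContours(t,cv2.RETR_CCOMP,cv2.CHAIN_APPROX_NONE)
for c in cs:
    if len(c)>60:
        (x,y),(d1,d2),_=cv2.fitEllipse(c);print("top",258-.5+(x+.5)/8,165-.5+(y+.5)/8,d1/8,d2/8)
# scene: collar side edges per row, before and now; cartridge rows now
def edges(im,v,u0,u1,tag):
    l=cv2.cvtColor(im,cv2.COLOR_BGR2GRAY)[v,u0:u1].astype(int);print(tag,v,u0,l.tolist())
for v in(180,184,188):edges(b,v,298,332,"b")
for v in(180,184,188):edges(b1,v,298,332,"b1")
for v in(162,165,168):edges(b1,v,302,326,"cart")
E
```

```text
top 283.5473117828369 190.75811386108398 23.406404495239258 23.835437774658203
top 283.42202377319336 190.58573150634766 10.99283218383789 17.379451751708984
top 305.6005210876465 167.3593897819519 7.122475624084473 15.966059684753418
top 283.30134773254395 193.11339950561523 56.40500259399414 62.12678146362305
b 180 298 [174, 175, 177, 175, 174, 173, 159, 155, 186, 190, 191, 179, 156, 146, 137, 133, 138, 141, 140, 146, 159, 177, 189, 189, 182, 157, 138, 162, 177, 176, 176, 175, 174, 175]
b 184 298 [177, 176, 175, 174, 175, 176, 157, 114, 116, 119, 122, 118, 113, 116, 116, 116, 117, 117, 117, 115, 114, 113, 111, 110, 107, 102, 124, 168, 182, 180, 180, 178, 179, 178]
b 188 298 [173, 174, 157, 122, 116, 99, 78, 102, 117, 121, 122, 123, 122, 123, 122, 122, 120, 119, 117, 117, 116, 116, 114, 112, 109, 107, 91, 66, 85, 115, 124, 122, 123, 123]
b1 180 298 [176, 178, 178, 177, 177, 175, 161, 156, 187, 193, 193, 181, 158, 139, 113, 113, 116, 113, 112, 111, 108, 106, 105, 104, 104, 101, 125, 167, 179, 178, 177, 177, 178, 177]
b1 184 298 [178, 178, 177, 177, 178, 180, 159, 115, 116, 121, 121, 119, 115, 116, 118, 118, 119, 119, 120, 118, 117, 116, 114, 112, 108, 104, 126, 170, 185, 184, 183, 183, 183, 182]
b1 188 298 [174, 175, 159, 123, 118, 99, 75, 101, 118, 122, 123, 123, 123, 123, 123, 122, 121, 120, 119, 118, 118, 116, 115, 112, 111, 107, 94, 61, 55, 71, 75, 76, 76, 75]
cart 162 302 [78, 80, 81, 81, 82, 77, 72, 66, 67, 68, 69, 68, 65, 67, 67, 67, 76, 90, 96, 97, 86, 82, 84, 92]
cart 165 302 [76, 73, 69, 70, 68, 68, 65, 65, 67, 69, 69, 71, 69, 69, 67, 65, 69, 78, 78, 77, 76, 72, 70, 74]
cart 168 302 [71, 68, 67, 89, 122, 119, 89, 68, 68, 69, 69, 70, 69, 69, 66, 68, 82, 95, 91, 85, 83, 82, 77, 77]
```

Crop2: the cartridge hangs upright above the collar, lugs at right-crop (537,242) and (642,242). Its axis is at about x=589 and the collar's axis at about 598. After allowing for perspective, the collar is about 1.7 mm further along the wing direction, so I correct for that and go down gently.

```bash
python3 -m creep '[[[0.01,-0.004,-0.03,0],[0.01,-0.004,-0.06,0],[0.01,-0.004,-0.09,0],[0.01,-0.004,-0.12,0],[0.01,-0.004,-0.12,0]]]'
python3 -m creep '[[[0,0,-0.005,0],[0,0,-0.01,0],[0,0,-0.015,0],[0,0,-0.02,0],[0,0,-0.02,0]]]'
python3 -m creep '[[[0,0,-0.005,0],[0,0,-0.01,0],[0,0,-0.015,0],[0,0,-0.02,0],[0,0,-0.02,0]]]'
```

```text
clock: 6.62
ee_pos: [538.6, 38.4, 149.2]
eef_rot: [[-0.896, 0.443, -0.003], [0.443, 0.896, 0.0], [0.003, -0.001, -1.0]]
force: [-1.7, -0.9, -1.3]
gripper_width: 0.15
grasp_force: 30.0
clock: 7.03
ee_pos: [539.5, 38.4, 148.0]
eef_rot: [[-0.896, 0.443, 0.0], [0.443, 0.896, 0.0], [-0.0, 0.0, -1.0]]
force: [-0.1, 0.5, -0.2]
gripper_width: 0.145
grasp_force: 30.0
clock: 7.45
ee_pos: [539.4, 38.4, 144.7]
eef_rot: [[-0.896, 0.443, -0.0], [0.443, 0.896, 0.0], [0.0, -0.0, -1.0]]
force: [0.0, 0.8, -1.1]
gripper_width: 0.146
grasp_force: 30.0
```

Commanded underside is now at 81. I continue in small steps.

```bash
for i in 1; do python3 -m creep '[[[0,0,-0.005,0],[0,0,-0.01,0],[0,0,-0.015,0],[0,0,-0.015,0],[0,0,-0.015,0]]]'; done | grep -E "pos|force:"

```

```text
ee_pos: [539.4, 38.4, 142.7]
force: [1.3, 0.3, -1.0]
grasp_force: 30.0
```

```bash
python3 -m creep '[[[0,0,-0.005,0],[0,0,-0.01,0],[0,0,-0.015,0],[0,0,-0.015,0],[0,0,-0.015,0]]]' | grep -E "pos|force:"

```

```text
ee_pos: [539.7, 38.5, 140.7]
force: [0.3, 0.2, 0.4]
grasp_force: 30.0
```

```bash
python3 -m creep '[[[0,0,-0.005,0],[0,0,-0.01,0],[0,0,-0.015,0],[0,0,-0.015,0],[0,0,-0.015,0]]]' | grep -E "pos|force:"

```

```text
ee_pos: [539.7, 38.7, 138.2]
force: [0.9, 1.7, -0.5]
grasp_force: 30.0
```

```bash
python3 -m creep '[[[0,0,-0.005,0],[0,0,-0.01,0],[0,0,-0.015,0],[0,0,-0.015,0],[0,0,-0.015,0]]]' | grep -E "pos|force:"

```

```text
ee_pos: [539.7, 38.7, 136.1]
force: [1.4, 3.2, 0.5]
grasp_force: 30.0
```

```bash
python3 -m creep '[[[0,0,-0.005,0],[0,0,-0.01,0],[0,0,-0.015,0],[0,0,-0.015,0],[0,0,-0.015,0]]]' | grep -E "pos|force:"

```

```text
ee_pos: [539.7, 38.7, 133.8]
force: [2.3, 4.5, 0.7]
grasp_force: 30.0
```

Only side force, with no vertical force: it is entering the bore. I ease towards +y and +x.

```bash
python3 -m creep '[[[0.002,0.004,0,0],[0.004,0.008,0,0],[0.004,0.008,-0.005,0],[0.004,0.008,-0.01,0],[0.004,0.008,-0.01,0]]]' | grep -E "pos|force:"

```

```text
ee_pos: [539.6, 39.1, 131.6]
force: [0.9, 0.4, 0.0]
grasp_force: 30.0
```

```bash
python3 -m creep '[[[0,0,-0.005,0],[0,0,-0.01,0],[0,0,-0.015,0],[0,0,-0.015,0],[0,0,-0.015,0]]]' | grep -E "pos|force:"

```

```text
ee_pos: [539.8, 39.3, 129.8]
force: [-1.0, 0.5, 0.3]
grasp_force: 30.0
```

```bash
python3 -m creep '[[[0,0,-0.005,0],[0,0,-0.01,0],[0,0,-0.015,0],[0,0,-0.015,0],[0,0,-0.015,0]]]' | grep -E "pos|force:"

```

```text
ee_pos: [539.9, 39.3, 128.1]
force: [-3.0, -0.7, 4.1]
grasp_force: 30.0
```

```bash
python3 -m creep '[[[0,0,-0.005,0],[0,0,-0.01,0],[0,0,-0.015,0],[0,0,-0.015,0],[0,0,-0.015,0]]]' | grep -E "pos|force:"

```

```text
ee_pos: [539.9, 39.3, 125.9]
force: [-3.6, -1.4, 4.9]
grasp_force: 30.0
```

```bash
python3 -m creep '[[[0,0,-0.005,0],[0,0,-0.01,0],[0,0,-0.015,0],[0,0,-0.015,0],[0,0,-0.015,0]]]' | grep -E "pos|force:"

```

```text
ee_pos: [539.9, 39.3, 124.1]
force: [-4.1, -1.8, 6.6]
grasp_force: 30.0
```

The spring seat is met at TCP z of about 128.5 (3 N plus 1 N/mm fits). I press on towards about 15 N.

```bash
python3 -m creep '[[[-0.004,-0.002,-0.005,0],[-0.004,-0.002,-0.01,0],[-0.004,-0.002,-0.015,0],[-0.004,-0.002,-0.02,0],[-0.004,-0.002,-0.025,0]]]' | grep -E "pos|force:"

```

```text
ee_pos: [539.8, 39.2, 121.3]
force: [-3.7, -1.5, 10.0]
grasp_force: 30.0
```

```bash
python3 -m creep '[[[0,0,-0.005,0],[0,0,-0.01,0],[0,0,-0.015,0],[0,0,-0.02,0],[0,0,-0.02,0]]]' | grep -E "pos|force:"

```

```text
ee_pos: [539.9, 39.3, 118.9]
force: [-4.4, -0.6, 11.8]
grasp_force: 30.0
```

```bash
python3 -m creep '[[[0,0,-0.005,0],[0,0,-0.01,0],[0,0,-0.015,0],[0,0,-0.02,0],[0,0,-0.02,0]]]' | grep -E "pos|force:"

```

```text
ee_pos: [539.9, 39.2, 116.5]
force: [-5.7, -1.3, 15.1]
grasp_force: 30.0
```

```bash
python3 -m creep '[[[0,0,0,0],[0,0,0,0],[0,0,0,0]]]' | grep -E "pos|force:|rot"

```

```text
ee_pos: [539.9, 39.2, 116.7]
eef_rot: [[-0.896, 0.443, 0.002], [0.443, 0.896, -0.0], [-0.002, 0.001, -1.0]]
force: [-6.2, -1.3, 14.5]
grasp_force: 30.0
```

About 11.8 mm down. Turn clockwise.

```bash
python3 -m creep '[[[-0.004,0,0,-0.1],[-0.006,0,0,-0.2],[-0.006,0,0,-0.3],[-0.006,0,0,-0.4],[-0.006,0,0,-0.5]]]' | grep -E "pos|force:|rot"

```

```text
ee_pos: [541.2, 39.4, 117.6]
eef_rot: [[-0.656, 0.755, 0.008], [0.755, 0.656, 0.0], [-0.005, 0.006, -1.0]]
force: [-1.4, -0.5, 14.0]
grasp_force: 30.0
```

```bash
python3 - <<'E'
from h import *
o=ctrl.get_obs();print(o["clock"],o["force"],o["wrist_torque"],o["ee_pos"],np.degrees(np.arctan2(o["eef_rot"][1][1],o["eef_rot"][0][1])))
E
```

```text
13.5333 [-1.38661519 -0.49271914 14.0098772 ] [-0.24835656  0.62314409  0.05072642] [541.21283478  39.35212666 117.57614292] 40.98156176235444
```

```bash
python3 -m creep '[[[0,0,-0.004,-0.1],[0,0,-0.004,-0.2],[0,0,-0.004,-0.3],[0,0,-0.004,-0.4],[0,0,-0.004,-0.5]]]' | grep -E "pos|force:|rot"; python3 -c "
from h import *
o=ctrl.get_obs();print(o['wrist_torque'])"

```

```text
ee_pos: [540.6, 39.6, 116.9]
eef_rot: [[-0.317, 0.948, 0.007], [0.948, 0.317, 0.001], [-0.002, 0.007, -1.0]]
force: [-3.8, -0.1, 15.2]
grasp_force: 30.0
[-0.09655431  0.9863942   0.05298484]
```

```bash
python3 -m creep '[[[0,0,0,-0.1],[0,0,0,-0.2],[0,0,0,-0.3],[0,0,0,-0.4],[0,0,0,-0.5]]]' | grep -E "pos|force:|rot"; python3 -c "
from h import *
o=ctrl.get_obs();print(o['wrist_torque'])"

```

```text
ee_pos: [539.9, 39.7, 116.6]
eef_rot: [[0.07, 0.998, 0.005], [0.998, -0.07, 0.001], [0.001, 0.005, -1.0]]
force: [-5.0, 0.6, 15.9]
grasp_force: 30.0
[-0.10031665  1.26568048  0.13216615]
```

```bash
python3 -m creep '[[[-0.004,0,0,-0.1],[-0.006,0,0,-0.2],[-0.006,0,0,-0.3],[-0.006,0,0,-0.4],[-0.006,0,0,-0.48]]]' | grep -E "pos|force:|rot"; python3 -c "
from h import *
o=ctrl.get_obs();print(o['wrist_torque'])"

```

```text
ee_pos: [539.2, 39.9, 116.7]
eef_rot: [[0.432, 0.902, 0.005], [0.902, -0.432, 0.001], [0.003, 0.004, -1.0]]
force: [-4.2, 0.9, 14.7]
grasp_force: 30.0
[0.05089571 1.17308759 0.10078571]
```

```bash
python3 -m creep '[[[0,0,0,-0.01],[0,0,0,-0.02],[0,0,0,-0.04],[0,0,0,-0.04]]]' | grep -E "pos|force:|rot"; python3 -c "
from h import *
o=ctrl.get_obs();print(o['wrist_torque'])"

```

```text
ee_pos: [539.1, 39.9, 116.7]
eef_rot: [[0.457, 0.889, 0.005], [0.889, -0.457, 0.001], [0.003, 0.004, -1.0]]
force: [-4.4, 0.9, 15.8]
grasp_force: 30.0
[-0.00931956  1.21179708  0.12541792]
```

```bash
python3 -m creep '[[[0,0,0.007,0],[0,0,0.014,0],[0,0,0.02,0],[0,0,0.027,0],[0,0,0.027,0]]]' | grep -E "pos|force:"

```

```text
ee_pos: [539.1, 39.8, 119.7]
force: [-3.4, 0.4, 11.8]
grasp_force: 30.0
```

```bash
python3 -m creep '[[[0,0,0.007,0],[0,0,0.014,0],[0,0,0.02,0],[0,0,0.02,0],[0,0,0.02,0]]]' | grep -E "pos|force:"

```

```text
ee_pos: [539.1, 39.8, 122.1]
force: [-1.5, 0.3, 9.5]
grasp_force: 30.0
```

```bash
python3 -m creep '[[[0,0,0.004,0],[0,0,0.008,0],[0,0,0.012,0],[0,0,0.012,0],[0,0,0.012,0]]]' | grep -E "pos|force:"

```

```text
ee_pos: [539.1, 39.9, 123.5]
force: [-1.3, 0.3, 7.8]
grasp_force: 30.0
```

```bash
python3 -m creep '[[[0,0,0.004,0],[0,0,0.008,0],[0,0,0.008,0],[0,0,0.008,0],[0,0,0.008,0]]]' | grep -E "pos|force:"

```

```text
ee_pos: [539.0, 39.8, 123.7]
force: [2.1, 1.7, 5.6]
grasp_force: 30.0
```

The position has stopped rising while the force drops, so it is locked. I relax the rest and open.

```bash
python3 -m creep '[[[0,0,0.003,0],[0,0,0.006,0],[0,0,0.006,0],[0,0,0.006,0],[0,0,0.006,0]]]' | grep -E "pos|force:"
python3 -m creep '[[[0,0,0,0],[0,0,0,0],[0,0,0,0],[0,0,0,0],[0,0,0,0]]]' 0.5 | grep -E "pos|force:|width"
python3 -m creep '[[[0,0,0,0],[0,0,0,0],[0,0,0,0],[0,0,0,0],[0,0,0,0]]]' | grep -E "pos|force:|width"

```

```text
ee_pos: [538.9, 39.8, 123.8]
force: [5.2, 2.3, 1.5]
grasp_force: 30.0
ee_pos: [537.0, 39.1, 123.1]
force: [-0.3, 0.4, -0.8]
gripper_width: 0.464
grasp_force: 0.0
ee_pos: [537.7, 39.3, 123.9]
force: [-0.0, 0.6, 0.2]
gripper_width: 0.501
grasp_force: 0.0
```

Retreat up, then aside for the cameras.

```bash
python3 -m creep '[[[0,0,0.1,0],[0,0,0.25,0],[0,0,0.4,0],[0,0,0.6,0],[0,0,0.8,0]]]' | grep -E "pos|force:"
python3 -m creep '[[[0,0.2,0,0],[0,0.4,0,0],[0,0.6,0,0],[0,0.8,0,0],[0,1,0,0]]]' | grep -E "pos"
python3 -m creep '[[[-0.1,0.1,0,0],[-0.3,0.2,0,0],[-0.5,0.2,0,0],[-0.5,0.2,0,0],[-0.5,0.2,0,0]]]' | grep -E "pos"
python3 - <<'E'
from h import *
a=ctrl.read_camera("top");b=ctrl.read_camera("scene")
r=lambda im,u,v,w,h:cv2.resize(im[v:v+h,u:u+w],(400,400),interpolation=cv2.INTER_CUBIC)
cv2.imwrite("pics/crop3.png",np.hstack([r(a,257,160,60,60),r(b,290,150,60,60)]))
for c in("top","scene"):
  for t in("cartridge","wing"):
    print(c,t,[(round(d["p"],2),np.round(d["point"]).tolist()) for d in ctrl.spot_point(c,t)])
print(ctrl.get_obs()["clock"])
E
```

```text
ee_pos: [537.1, 39.3, 244.4]
force: [0.7, -0.2, 1.2]
grasp_force: 0.0
ee_pos: [537.5, 190.6, 244.1]
ee_pos: [461.9, 219.7, 244.3]
top cartridge [(0.82, [543.0, 46.0, 60.0]), (0.61, [691.0, 138.0, 14.0])]
top wing [(0.65, [540.0, 40.0, 116.0]), (0.61, [708.0, 86.0, 25.0]), (0.46, [538.0, 41.0, 33.0])]
scene cartridge [(0.57, [509.0, -346.0, -0.0]), (0.56, [540.0, 40.0, 59.0]), (0.56, [699.0, 141.0, 14.0])]
scene wing [(0.75, [709.0, 84.0, 25.0]), (0.5, [542.0, 41.0, 110.0])]
19.5833
```

View pics/crop3.png

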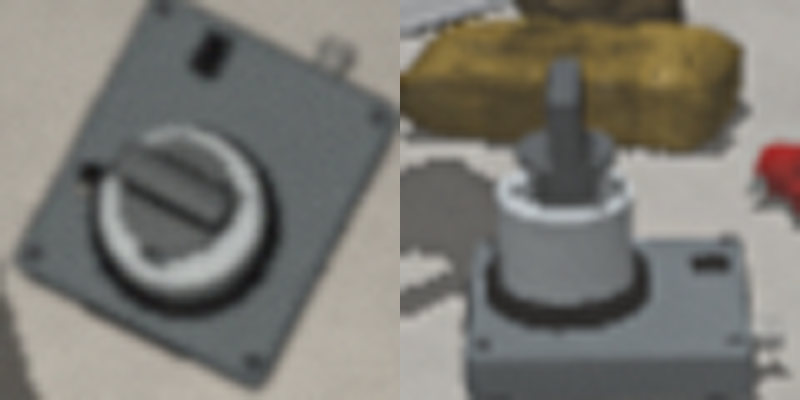

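Crop3: the cartridge stands upright in the collar with its wing across the sampler (left-crop (115,160) to (230,210)), along the sampler's y. Its underside is at about 60 mm, which puts the seat about 6 mm down, so it is locked.

```bash
python3 -c "
from plant import ctrl
print(ctrl.close_job())"
```

```text
the job is handed in; nothing more can be done
None
```

The cartridge is fitted and turned 90° into its lock, released with the arm clear and handed in at about 20 s; wrist forces read about 16 N at most, and no verdict came back.

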